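# Sort the handful left on the workbench

## Robot

A 6-joint arm with a two-finger parallel gripper is mounted at the origin on a cart in front of the work surface, level with it; the furniture and walls round the work are solid. World frame = base frame: x ahead of the robot, y to its left, z up, the work surface at z = 0. Lengths are in mm, angles in degrees, forces in N, time in s.
With the tool pointing down it reaches from about 425 to 1125 mm from the base axis. Payload 14.9 kg.
Tool frame: the origin (TCP) lies between the finger pads; the fingertips stand 11 mm ahead of it and the grasp point (between the pads) lies 8 mm behind it (robot.tips_ahead is the distance from the TCP to the fingertips, in mm); z points along the fingers, y is the line along which they close (so a half turn about z gives the same grasp; the last joint's range is limited). The gripper opens to 91 mm and grips with 3 to 60 N. Pads are 32 mm wide; open, the fingers measure 118 mm over their backs; the gripper's body (76 mm by 178 mm) begins 60 mm behind the grasp point.
Start: joints at [-70.949, 21.709, 99.362, -0, 58.929, -1.908], TCP at [250.384, -653.702, 224.932] pointing down, gripper open.
Joint ranges: [-158.91, 158.91], [-42.39, 125.64], [0.06, 152.35], [-60.88, 240.88], [17.5, 164.5], [-176.32, 176.32]. Speed limits (degrees/s): [108.29, 108.29, 136.94, 180, 180, 180].

## Interface

Orientations are given as a 3x3 rotation matrix whose columns are the frame's x, y, z axes.
In Python, from workcell import sense, viewer, workorder, spotter, robot gives the robot as it stands.
- The arm moves only by the shell command python3 -m creep 'ROWS' [OPENING] [FORCE]. ROWS is JSON, a list of rows, each a list of 4 numbers: the shift along the tool's x, y, z in m, then the turn about the tool's z in degrees. A call has 1 to 12 rows; each row shifts and turns the commanded pose from where the row before left it, along the tool's axes as they then stand; what a row does not reach is not made up. A row lasts 1/10 s, in which the tool goes at most 50 mm and 8.59 degrees, less where a joint would pass 70% of its speed; a pose out of reach is approached as far as the arm can. A call is refused whole if a number of a shift passes 0.05 or a number of a turn 8.59, either way. A call with a gripper value outside its range is refused whole. OPENING is the opening, from -1 (shut) to 1 (fully open), set as the call begins (- or left out, the last holds). The fingers move at their own pace and stop on an object; FORCE is the grip in N (left out, the last holds). Time passes only in rows, so rows that do not move let the fingers close. It gives the time, the measured TCP pose, the force, the opening and the grip force at its end, in the units of the state.
- sense(): the state, without advancing time (a new reading comes with each control period).
- viewer.grab_frame(name): name is "scene" or "top" or "wrist"; returns a dict with "pixels" (384x512x3 uint8, red, green, blue), "depth" (384x512 float32, mm along the optical axis (not along the pixel's ray), 0 where there is no reading), "fx", "fy", "cx", "cy" (pixels), "pose" (4x4, takes a point from camera to world coordinates). Camera axes: x right, y down, z forward; pixel columns grow to the right and rows downward; lengths in mm; the calibration is good to about 2 mm. A picture is of the moment at which its call begins.
- workorder.hand_in(): hands the job in; it is judged then, once.
Trained networks look in a picture, given as the dict that the camera call returned (one of the last four; its "shot" number tells which), for a name from the list of things; names that differ only in an ending like _2 or _b are one class to them, and where a whole thing is asked for, a point or a joint stands for the part that bears it (a point fixed in the world has none). Each returns a list of dicts, best first, with "confidence" (0 to 1); they miss things now and then, are a little off and sometimes report something else, mostly with a low value. They report only what shows in the picture. A call takes as long as a camera call.
- spotter.outline_of(picture, label): "region" (384x512 bool, what is visible of it) and "rect" ([left, top, width, height] in pixels, round what is visible of it).
The state is a dict: "time": time; "joint_pos": joint angles; "dq": joint speeds; "joint_torque": joint torques, N m; "ee_pos": TCP position; "eef_rot": TCP orientation; "force": force on the tool from outside, world axes, zero at the start; "torque": the same for the moment, N m; "width": opening from 0.0 (shut) to 1.0 (fully open); "grip_force": force on a finger pad.
Only numpy, scipy, OpenCV 4.12 (cv2) and the standard library are available. Lean on these libraries where they do the work, as an engineer would, in place of code of your own. Each camera call takes 0.05 s, during which the arm holds its last target. There are 200 camera calls.

## Task

Clear up the mixed handful on the bench by kind: the two printed plastic parts (yellow gear and green knob) go into the brown cardboard tray, the two steel parts (bolt and bearing) into the blue bin, and the battery into the red bin. Each thing should lie flat on the floor of its tray or bin, none on top of another, and you should let go of everything. Leave the memory card where it lies, and do not shove the tray and bins about.

Things in the scene. Friction and masses are not known exactly. Their poses are not given: they have to be found in the camera images.
- gear: Printed yellow spur gear lying flat, 42 mm across the teeth; rim 8 mm thick, small hub to 11 mm. Origin at the centre of its underside, z up along its axis. Grip it across the teeth, any direction. Loose, about 20 g.
- knob: Printed green lobed knob lying flat, 42 mm (x) by 46 mm (y), 22 mm tall. Grip it across, any direction. Origin at the centre of its underside, z up. Loose, about 25 g.
- bolt: Bare steel hex bolt lying on its side, 40 mm long, along its y axis: the 15 mm wide head is at +y (from y = 15 to 20 mm), the shank, 8 mm wide and 10 mm high as lying, from y = -20 to 15 mm. Origin at mid length on the underside. Take it by the shank, closing across it (along x), 3 mm to the -y side of the origin. Loose, about 30 g. It may roll a little about its length.
- bearing_ring: Small steel ball bearing lying flat, 22 mm across, 7 mm thick. Origin at the centre of its underside, z up. Loose, about 20 g.
- cell: AA battery, dark blue with a gold end, lying on its side: 51 mm long along its y axis, 15 mm across. Origin at mid length on the underside. Grip it across (along x). Loose, about 25 g.
- card: Memory card in its clear case, 34 by 36 mm, 8 mm thick, lying flat among the handful; it stays where it is. Origin at the centre of its underside. Loose.
- carton: Tray of brown cardboard (cut-down carton), outside 142 mm (its x) by 118 mm (its y), 20 mm tall; walls 3 mm, floor 2 mm thick. Origin at the centre of its underside, z up. Loose, 0.6 kg. Empty at the start. Its x points roughly to the robot's left.
- blue_bin: Low open blue plastic bin, outside 130 mm (its x) by 106 mm (its y), 30 mm tall; walls and floor 3 mm thick; a blank white card on one long side. Origin at the centre of its underside, z up. Loose, 0.6 kg. Empty at the start. Its x points roughly to the robot's left.
- red_bin: Low open red plastic bin, outside 112 mm (its x) by 92 mm (its y), 30 mm tall; walls and floor 3 mm thick; a blank white card on one long side. Origin at the centre of its underside, z up. Loose, 0.6 kg. Empty at the start. Its x points roughly to the robot's left.

How it is judged (in metres and radians):
At the end, for the whole second after the job is handed in: Gear and knob in the cardboard tray, bolt and bearing in the blue bin, battery in the red: inside the walls, on the floor, flat within 0.2 rad (bolt, battery 0.25), bolt middle 13 mm or more from bearing centre, at rest. Tray and bins moved under 30 mm, memory card under 15 mm (x of gear in the frame of carton between -0.055 and 0.055 m and y of gear in the frame of carton between -0.043 and 0.043 m and z of gear in the frame of carton between -0.001 and 0.009 m and linear speed of each of gear, knob, bearing_ring, bolt, cell below 0.02 m/s and angle between each of gear, knob, bearing_ring's own z axis and vertical below 0.2 rad and x of knob in the frame of carton between -0.053 and 0.053 m and y of knob in the frame of carton between -0.04 and 0.04 m and z of knob in the frame of carton between -0.001 and 0.009 m and x of bearing_ring in the frame of blue_bin between -0.055 and 0.055 m and y of bearing_ring in the frame of blue_bin between -0.043 and 0.043 m and z of bearing_ring in the frame of blue_bin between -0.001 and 0.009 m and x of bolt in the frame of blue_bin between -0.06 and 0.06 m and y of bolt in the frame of blue_bin between -0.048 and 0.048 m and z of bolt in the frame of blue_bin between -0.001 and 0.022 m and angle between bolt's own y axis and vertical between 1.32 and 1.82 rad and horizontal distance between bolt and bearing_ring above 0.013 m and x of cell in the frame of red_bin between -0.051 and 0.051 m and y of cell in the frame of red_bin between -0.041 and 0.041 m and z of cell in the frame of red_bin between -0.001 and 0.022 m and angle between cell's own y axis and vertical between 1.32 and 1.82 rad and distance of each of carton, blue_bin, red_bin from where it was at the start of the episode below 0.03 m and distance of card from where it was at the start of the episode below 0.015 m); the robot touches nothing.
It fails at once if the memory card is carried off or knocked away (distance of card from where it was at the start of the episode above 0.03 m).
It also fails if it takes over 128 s, if anything falls off the work surface, if the arm or the gripper's body presses on something with over 40 N, if the wrist force passes 120 N, or if a joint passes its speed limit or range.

## Working session

There is one attempt and no reset: what is moved stays moved. The work goes in short steps, Python scripts to look and compute and a shell command to move; the robot and the scene stay as the last step left them, time stands still between calls to the robot, and variables do not carry over. Pictures are saved under pics/ and viewed, at most 14 in all, crops included, and the job is handed in when it is done.

```bash
ls; mkdir -p pics; python3 - <<'E'
from workcell import sense, viewer, spotter, robot
import cv2,numpy as np
s=sense();print(s['time'],s['ee_pos'],np.round(s['eef_rot'],3).tolist(),s['width'])
f=viewer.grab_frame("top");print(f['shot'],np.round(f['pose'],3).tolist(),f['fx'])
cv2.imwrite('pics/top.png',f['pixels'][:,:,::-1])
E
```

```text
pics
0.0 [ 250.24374444 -653.30832403  224.26804332] [[0.934, 0.358, -0.0], [0.358, -0.934, 0.001], [0.0, -0.001, -1.0]] 0.9992002227381779
1 [[-0.02, -0.998, 0.054, 417.57], [-1.0, 0.019, -0.014, 127.23], [0.013, -0.055, -0.998, 1222.435], [0.0, 0.0, 0.0, 1.0]] 467.042596244604
```

View pics/top.png

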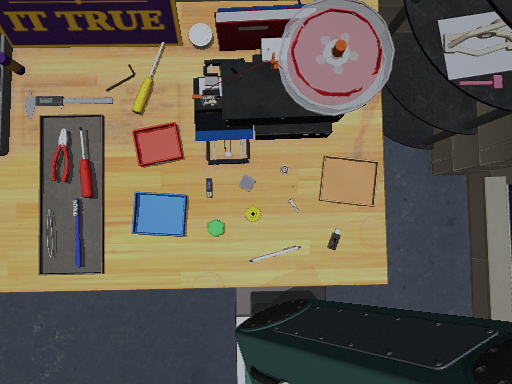

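```bash
cat > h.py <<'E'
from workcell import sense, viewer, spotter, robot, workorder
import cv2,numpy as np
def pts(f,m):
    v,u=np.nonzero(m&(f['depth']>0)); z=f['depth'][v,u]
    p=np.c_[(u-f['cx'])*z/f['fx'],(v-f['cy'])*z/f['fy'],z]
    return p@f['pose'][:3,:3].T+f['pose'][:3,3]
def look(f,n):
    for r in spotter.outline_of(f,n)[:2]:
        p=pts(f,r['region'])
        if len(p)<5: continue
        q=p[p[:,2]>np.percentile(p[:,2],30)-4]
        (c,wh,a)=cv2.minAreaRect(q[:,:2].astype(np.float32))
        print(n,round(r['confidence'],2),'rect',r['rect'],'n',len(p),'med',np.round(np.median(q,0),1),'ctr',np.round(c,1),'wh',np.round(wh,1),'ang',round(a,1),'z5/95',np.round(np.percentile(p[:,2],[5,95]),1))
E
python3 - <<'E'
from h import *
f=viewer.grab_frame("top")
for n in "gear knob bolt bearing_ring cell card carton blue_bin red_bin".split(): look(f,n)
E
```

```text
gear 0.52 rect [246.2, 207.0, 10.3, 15.5] n 162 med [412.7 113.3   8.8] ctr [413.6 112.2] wh [36.8 33.1] ang 43.9 z5/95 [ 4.  13.5]
gear 0.32 rect [130.4, 192.8, 55.3, 44.6] n 2228 med [418.3 355.1   3.9] ctr [418.9 355.1] wh [137.4 111. ] ang 85.4 z5/95 [-0.6 30.7]
knob 0.75 rect [209.9, 219.7, 16.3, 13.7] n 225 med [380.9 209.   20.7] ctr [380.9 209.3] wh [41.2 41.2] ang 88.3 z5/95 [15.4 24.5]
bolt 0.54 rect [289.7, 197.3, 10.5, 15.6] n 40 med [437.5   8.8   9.5] ctr [434.2   3.2] wh [37.1 11.3] ang 40.6 z5/95 [ 7.1 14.5]
bearing_ring 0.44 rect [281.7, 163.6, 5.5, 7.6] n 38 med [528.2  27.3   7.2] ctr [528.6  27.2] wh [14.8 16.2] ang 43.9 z5/95 [-0.3 11.1]
card 0.74 rect [281.9, 165.3, 5.4, 6.6] n 16 med [532.   26.1   7.3] ctr [531.6  26.9] wh [16.1  9.9] ang 80.8 z5/95 [ 3.8 10.7]
card 0.48 rect [240.9, 174.7, 17.5, 14.6] n 159 med [495.5 126.3   8.7] ctr [494.5 126.4] wh [31.6 34. ] ang 62.3 z5/95 [ 4.8 12.1]
carton 0.65 rect [318.3, 151.9, 60.0, 55.7] n 2567 med [ 495.9 -141.3    2.8] ctr [ 495.3 -141.4] wh [148.6 123.9] ang 83.2 z5/95 [-1.4 19.6]
blue_bin 0.81 rect [131.9, 192.9, 52.5, 41.3] n 2190 med [417.9 354.4   3.7] ctr [417.7 352.1] wh [131.3 111.9] ang 85.4 z5/95 [-0.6 30.6]
red_bin 0.61 rect [130.9, 123.7, 52.3, 43.9] n 1645 med [600.  356.4   4.2] ctr [600.8 355.8] wh [100.5 113.5] ang 11.1 z5/95 [-0.5 30.4]
```

```bash
python3 - <<'E'
from h import *
f=viewer.grab_frame("top")
m=np.ones((384,512),bool); z=f['depth']
v,u=np.nonzero(z>0);p=pts(f,m)
g=np.full((384,512),-99.);X=g.copy();Y=g.copy()
g[v,u]=p[:,2];X[v,u]=p[:,0];Y[v,u]=p[:,1]
# max height on 40mm grid
print('y:',list(range(440,-260,-40)))
for x in range(800,300,-40):
    print(x,[int(g[(abs(X-x)<20)&(abs(Y-y)<20)].max(initial=-9)) for y in range(440,-260,-40)])
b=f['pixels'][120:280,115:395,::-1]
cv2.imwrite('pics/crop.png',cv2.resize(b,None,fx=2.8,fy=2.8,interpolation=cv2.INTER_CUBIC))
s=viewer.grab_frame("scene");cv2.imwrite('pics/scene.png',s['pixels'][:,:,::-1])
E
```

```text
y: [440, 400, 360, 320, 280, 240, 200, 160, 120, 80, 40, 0, -40, -80, -120, -160, -200, -240]
800 [9, 6, 22, 7, 6, 28, 28, 29, 90, 186, 186, 431, 431, 431, -9, -9, -9, -9]
760 [10, 29, 30, 6, 5, 121, 158, 195, 192, 192, 431, 433, 435, 434, 433, -9, -9, -9]
720 [6, 31, 20, 8, 7, 159, 164, 196, 196, 428, 432, 431, 461, 434, 433, -9, 4, 4]
680 [15, 30, 6, 6, 6, 189, 287, 348, 401, 428, 431, 430, 463, 431, 435, 101, 6, 6]
640 [5, 35, 33, 34, 5, 39, 39, 193, 194, 193, 430, 429, 430, 431, 432, 5, 5, 6]
600 [7, 36, 10, 35, 33, 39, 38, 40, 89, 91, 427, 431, 432, 429, 427, 8, 6, 5]
560 [6, 38, 35, 33, 32, 29, 29, 29, 32, 6, 7, 7, 7, 25, 23, 21, 23, 6]
520 [5, 7, 6, 6, 7, 17, 10, 8, 15, 6, 12, 9, 5, 24, 8, 7, 23, 7]
480 [7, 33, 34, 34, 34, 18, 13, 12, 13, 6, 5, 6, 8, 25, 8, 8, 24, 6]
440 [5, 35, 9, 9, 33, 8, 6, 6, 13, 9, 5, 18, 5, 23, 22, 24, 22, 7]
400 [7, 34, 11, 8, 35, 25, 26, 6, 16, 11, 5, 9, 8, 5, 8, 5, 6, 5]
360 [7, 32, 33, 34, 34, 24, 26, 6, 6, 6, 6, 6, 7, 12, 14, 5, 6, 6]
320 [6, 6, 5, 6, 6, 6, 7, 6, 8, 13, 13, 12, 5, 12, 10, 5, 6, 2]
```

View pics/scene.png

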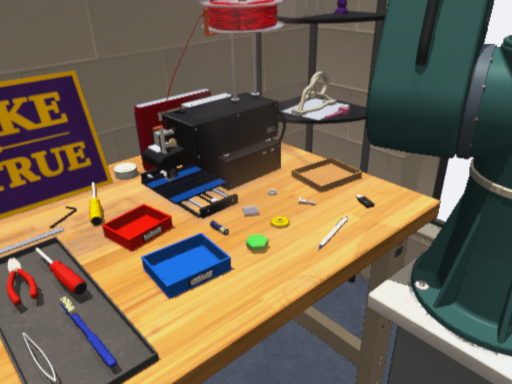

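View pics/crop.png

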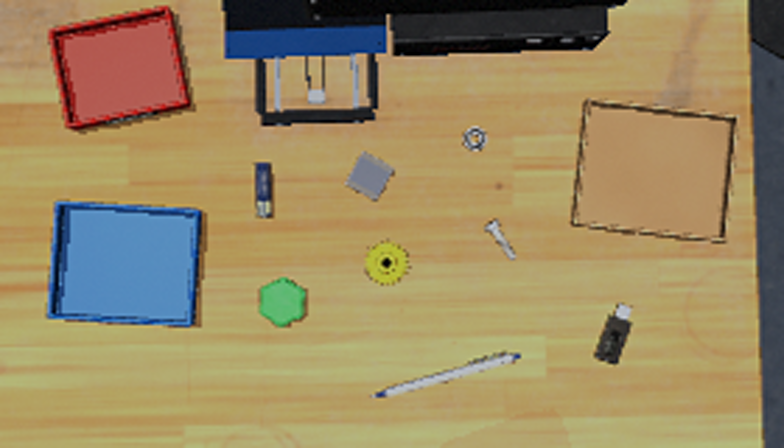

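The top and scene views show the bolt (293,205), gear (253,214), knob (216,228), bearing (284,169), cell (209,187) and card (247,183) on the open bench. The tall printer stands behind them. I'll turn the tool and move above the handful for wrist views.

```bash
python3 -m creep '[[0,0,-0.005,-8.5],[0,0,0,-8.5],[0,0,0,-8.5],[0,0,0,-8.5],[0,0,0,-8.5],[0,0,0,-8.5],[0,0,0,-8.5],[0,0,0,-8.5],[0,0,0,-0.9]]' 0.5 15
python3 -m creep '[[0.05,0.014,0,0],[0.05,0.014,0,0],[0.05,0.014,0,0],[0.05,0.014,0,0],[0.05,0.014,0,0],[0.05,0.014,0,0],[0.05,0.014,0,0],[0.05,0.014,0,0],[0.05,0.014,0,0],[0.05,0.014,0,0],[0.05,0.014,0,0],[0.05,0.014,0,0]]'
```

```text
time: 1.55
ee_pos: [250.4, -653.7, 229.9]
eef_rot: [[-0.0, 1.0, -0.0], [1.0, 0.0, -0.0], [-0.0, -0.0, -1.0]]
force: [-0.1, 0.2, 0.5]
width: 0.749
grip_force: 0.0
time: 2.75
ee_pos: [413.8, -74.4, 230.4]
eef_rot: [[0.007, 1.0, 0.001], [1.0, -0.007, -0.0], [-0.0, 0.001, -1.0]]
force: [1.6, 0.2, 0.3]
width: 0.745
grip_force: 0.0
```

```bash
python3 -m creep '[[0.045,0.006,-0.02,0],[0.045,0.006,-0.02,0],[0.045,0.006,-0.02,0],[0.04,0.006,-0.02,0],[0,0,0,0],[0,0,0,0]]'
cat >> h.py <<'E'
ALL="gear knob bolt bearing_ring cell card".split()
E
python3 - <<'E'
from h import *
f=viewer.grab_frame("wrist");cv2.imwrite('pics/w1.png',f['pixels'][:,:,::-1])
print(np.round(f['pose'],3).tolist())
for n in ALL: look(f,n)
E
```

```text
time: 3.35
ee_pos: [438.0, 99.2, 310.1]
eef_rot: [[0.003, 1.0, 0.001], [1.0, -0.003, -0.0], [-0.0, 0.001, -1.0]]
force: [-0.5, -1.2, -0.8]
width: 0.748
grip_force: 0.0
[[1.0, -0.003, 0.001, 438.667], [-0.003, -0.957, -0.288, 181.798], [0.002, 0.288, -0.957, 470.848], [0.0, 0.0, 0.0, 1.0]]
gear 0.85 rect [224.7, 131.1, 29.9, 25.4] n 597 med [416.2 112.7   9.2] ctr [416.4 112.6] wh [38.1 38.7] ang 41.4 z5/95 [ 1.8 12. ]
knob 0.66 rect [195.4, 54.7, 34.7, 32.2] n 900 med [382.7 208.4  22. ] ctr [382.3 208.7] wh [40.3 45.4] ang 85.1 z5/95 [18.2 23.6]
bolt 0.62 rect [241.7, 203.6, 25.1, 17.3] n 157 med [437.3   7.1  10. ] ctr [434.8   4.3] wh [39.5 13. ] ang 34.2 z5/95 [ 0.9 14.9]
bearing_ring 0.44 rect [308.6, 194.2, 11.9, 13.2] n 160 med [529.8  27.9   7.5] ctr [530.4  27.2] wh [20.3 22. ] ang 42.8 z5/95 [3.1 9.1]
cell 0.88 rect [273.4, 56.8, 36.0, 9.3] n 436 med [487.  224.6  14.7] ctr [485.9 225.4] wh [13.9 50.2] ang 89.9 z5/95 [10.5 16.7]
```

View pics/w1.png

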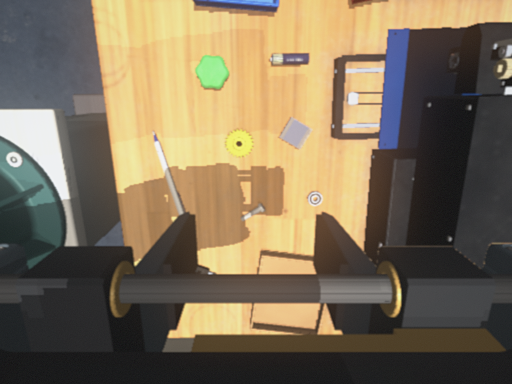

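The wrist view shows gear (239,144), knob (212,72), cell (290,59), bearing (314,198) and bolt (253,212), and the positions agree with the top view to 2–3 mm. Next is the gear.

```bash
python3 -m creep '[[0.013,-0.022,0.04,0],[0,0,0.05,0],[0,0,0.05,0],[0,0,0.05,0],[0,0,0.05,0],[0,0,0.03,0],[0,0,0.013,0],[0,0,0.013,0],[0,0,0,0],[0,0,0,0]]' 0.5 15
python3 -m creep '[[0,0,0,0],[0,0,0,0],[0,0,0,0],[0,0,0,0],[0,0,0,0],[0,0,0,0],[0,0,0,0]]' -1 15
```

```text
time: 4.7
ee_pos: [416.1, 111.4, 14.1]
eef_rot: [[0.003, 1.0, -0.0], [1.0, -0.003, -0.0], [-0.0, -0.0, -1.0]]
force: [0.3, 0.0, -0.8]
width: 0.75
grip_force: 0.0
time: 5.4
ee_pos: [416.3, 111.7, 14.2]
eef_rot: [[0.002, 1.0, 0.0], [1.0, -0.002, 0.0], [0.0, 0.0, -1.0]]
force: [-1.5, -0.4, 7.4]
width: 0.446
grip_force: 15.0
```

```bash
python3 -m creep '[[0,0,-0.02,0],[0,0,-0.03,0],[0,0,-0.03,0],[0,0,0,0]]'
python3 - <<'E'
from h import *
for c in("top","scene"):
    f=viewer.grab_frame(c);p=pts(f,np.ones((384,512),bool))
    p=p[(p[:,2]>50)&(p[:,2]<300)&(p[:,0]>480)&(p[:,0]<800)]
    for y in range(-200,260,30):
        q=p[abs(p[:,1]-y)<15]
        if len(q):print(c,y,len(q),np.round(np.percentile(q[:,0],[0,2,10])),q[:,2].min().round())
E
```

```text
time: 5.8
ee_pos: [417.9, 112.1, 96.9]
eef_rot: [[0.002, 1.0, 0.005], [1.0, -0.002, 0.001], [0.001, 0.005, -1.0]]
force: [0.1, 0.1, -1.9]
width: 0.443
grip_force: 15.0
top -170 2 [675. 675. 675.] 91.0
top -80 192 [608. 609. 611.] 50.0
top -50 253 [607. 609. 610.] 51.0
top -20 309 [608. 609. 610.] 50.0
top 10 408 [607. 608. 612.] 53.0
top 40 746 [606. 607. 617.] 50.0
top 70 1198 [480. 491. 615.] 50.0
top 100 1141 [480. 483. 498.] 50.0
top 130 1005 [481. 483. 496.] 91.0
top 160 861 [481. 499. 627.] 105.0
top 190 509 [626. 629. 666.] 59.0
top 220 468 [665. 665. 667.] 57.0
top 250 210 [665. 665. 668.] 83.0
scene -80 89 [611. 657. 683.] 61.0
scene -50 184 [628. 631. 638.] 148.0
scene -20 279 [608. 609. 629.] 51.0
scene 10 629 [605. 607. 610.] 51.0
scene 40 588 [603. 606. 608.] 50.0
scene 70 764 [494. 606. 608.] 50.0
scene 100 963 [480. 489. 607.] 50.0
scene 130 743 [481. 485. 490.] 91.0
scene 160 752 [481. 487. 495.] 91.0
scene 190 1117 [624. 626. 634.] 77.0
scene 220 768 [662. 664. 665.] 50.0
scene 250 361 [661. 663. 665.] 84.0
```

```bash
python3 -m creep '[[-0.044,0.015,0,0],[-0.044,0.015,0,0],[-0.044,0.015,0,0],[-0.045,0.015,0,0],[-0.045,0.015,0,0],[0,0,0,0],[0,0,0,0],[0,0,0.03,0],[0,0,0.03,0],[0,0,0.01,0],[0,0,0.009,0],[0,0,0,0]]'
```

```text
time: 7.1
ee_pos: [490.0, -109.7, 14.6]
eef_rot: [[0.002, 1.0, -0.002], [1.0, -0.002, 0.0], [0.0, -0.002, -1.0]]
force: [0.3, -0.2, -0.3]
width: 0.445
grip_force: 15.0
```

```bash
python3 -m creep '[[0,0,0,0],[0,0,0,0],[0,0,0,0],[0,0,0,0],[0,0,0,0]]' 0.2
python3 -m creep '[[0,0,-0.02,0],[0,0,-0.03,0],[0,0,-0.03,0],[0,0,-0.03,0],[0.05,0,0,0],[0.05,-0.02,0,0],[0.05,-0.02,0,0],[0.05,-0.02,0,0],[0,0,0,0]]'
```

```text
time: 7.6
ee_pos: [490.6, -110.5, 15.1]
eef_rot: [[0.002, 1.0, 0.0], [1.0, -0.002, -0.0], [-0.0, 0.0, -1.0]]
force: [0.5, 0.0, -0.8]
width: 0.598
grip_force: 0.0
time: 8.5
ee_pos: [432.9, 82.6, 124.8]
eef_rot: [[-0.002, 1.0, -0.001], [1.0, 0.002, 0.0], [0.0, -0.001, -1.0]]
force: [-1.0, -0.5, -0.0]
width: 0.602
grip_force: 0.0
```

```bash
python3 -m creep '[[0.04,-0.016,0,0],[0.04,-0.016,0,0],[0.039,-0.016,0,0],[0,0,0,0],[0,0,0.03,0],[0,0,0.03,0],[0,0,0,0],[0,0,0,0]]' 0.4 15
python3 - <<'E'
from h import *
f=viewer.grab_frame("top"); look(f,"knob"); look(f,"gear"); print(sense()['ee_pos'])
E
```

```text
time: 9.3
ee_pos: [387.8, 197.3, 65.2]
eef_rot: [[0.003, 1.0, -0.001], [1.0, -0.003, -0.001], [-0.001, -0.001, -1.0]]
force: [0.3, 0.9, -0.1]
width: 0.701
grip_force: 0.0
gear 0.56 rect [328.5, 174.8, 15.1, 14.7] n 203 med [ 488.7 -108.4   10.4] ctr [ 489.2 -108.1] wh [39.7 38.5] ang 24.7 z5/95 [ 3.1 15.2]
[388.56878641 198.04485623  66.22263273]
```

```bash
python3 -m creep '[[0.0055,-0.003,0,0],[0.0055,-0.003,0,0],[0,0,0,0],[0,0,0.02,0],[0,0,0.02,0],[0,0,0.01,0],[0,0,0,0],[0,0,0,0]]'
```

```text
time: 10.25
ee_pos: [381.7, 209.1, 15.3]
eef_rot: [[0.002, 1.0, -0.0], [1.0, -0.002, -0.0], [-0.0, -0.0, -1.0]]
force: [0.1, -0.1, 0.3]
width: 0.697
grip_force: 0.0
```

```bash
python3 -m creep '[[0,0,0,0],[0,0,0,0],[0,0,0,0],[0,0,0,0],[0,0,0,0],[0,0,0,0],[0,0,-0.02,0],[0,0,-0.03,0],[0,0,-0.03,0],[0,0,0,0],[0,0,0,0]]' -1 15
python3 -m creep '[[-0.042,0.012,0,0],[-0.042,0.012,0,0],[-0.042,0.012,0,0],[-0.042,0.012,0,0],[-0.042,0.012,0,0],[-0.042,0.012,0,0],[-0.042,0.012,0,0],[-0.044,0.012,0,0],[-0.044,0.012,0,0],[0,0,0,0],[0,0,0,0],[0,0,0,0]]'
```

```text
time: 11.35
ee_pos: [381.8, 209.1, 95.2]
eef_rot: [[0.002, 1.0, 0.001], [1.0, -0.002, 0.001], [0.001, 0.001, -1.0]]
force: [-0.4, 0.1, -1.4]
width: 0.483
grip_force: 15.0
time: 12.55
ee_pos: [487.6, -172.2, 93.8]
eef_rot: [[0.002, 1.0, -0.002], [1.0, -0.002, 0.001], [0.001, -0.002, -1.0]]
force: [0.3, 0.4, -0.6]
width: 0.482
grip_force: 15.0
```

```bash
python3 -m creep '[[0,0,0.03,0],[0,0,0.03,0],[0,0,0.01,0],[0,0,0.006,0],[0,0,0,0],[0,0,0,0],[0,0,0,0]]'
python3 -m creep '[[0,0,0,0],[0,0,0,0],[0,0,0,0],[0,0,0,0],[0,0,-0.03,0],[0,0,-0.04,0],[0,0,-0.04,0],[0,-0.03,-0.03,0],[0,-0.03,-0.03,0],[0,0,0,0]]' 0.25
python3 -m creep '[[0,0,0,8.5],[0,0,0,8.5],[0,0,0,8.5],[0,0,0,8.5],[0,0,0,8.5],[0,0,0,8.5],[0,0,0,8.5],[0,0,0,8.5],[0,0,0,8.5],[0,0,0,8.5],[0,0,0,5],[0,0,0,0]]' 0
python3 - <<'E'
from h import *
f=viewer.grab_frame("top")
for n in["gear","knob","carton","card"]: look(f,n)
E
```

```text
time: 13.25
ee_pos: [489.2, -173.4, 19.9]
eef_rot: [[0.002, 1.0, 0.001], [1.0, -0.002, -0.001], [-0.001, 0.001, -1.0]]
force: [0.2, 0.1, 0.2]
width: 0.483
grip_force: 15.0
time: 14.25
ee_pos: [427.6, -173.4, 192.1]
eef_rot: [[0.003, 1.0, 0.004], [1.0, -0.003, -0.002], [-0.002, 0.004, -1.0]]
force: [0.6, 0.0, 0.3]
width: 0.626
grip_force: 0.0
time: 15.45
ee_pos: [428.8, -173.0, 188.3]
eef_rot: [[1.0, -0.004, -0.001], [-0.004, -1.0, 0.0], [-0.001, -0.0, -1.0]]
force: [0.4, -0.2, 0.1]
width: 0.501
grip_force: 0.0
gear 0.66 rect [330.8, 175.6, 11.4, 15.4] n 172 med [ 488.6 -108.7   11. ] ctr [ 488.8 -108. ] wh [34.8 37.2] ang 86.1 z5/95 [ 5.6 15.9]
knob 0.59 rect [358.7, 174.6, 13.3, 9.3] n 113 med [ 491.9 -174.5   23.2] ctr [ 493.8 -174.7] wh [34.3 25.8] ang 74.6 z5/95 [19.2 27.7]
knob 0.5 rect [131.1, 123.3, 52.5, 41.7] n 1687 med [599.8 358.4   4.2] ctr [600.4 356.2] wh [100.6 113.5] ang 10.3 z5/95 [-0.5 30.7]
carton 0.57 rect [317.4, 151.0, 62.0, 53.9] n 1718 med [ 514.  -129.5    3. ] ctr [ 497.  -138.2] wh [144.2 121.9] ang 82.4 z5/95 [-1.2 20.6]
carton 0.53 rect [240.4, 174.6, 15.4, 17.0] n 182 med [495.6 127.2   8.2] ctr [494.9 126.8] wh [34.  35.7] ang 59.7 z5/95 [ 3.7 12.5]
card 0.56 rect [318.3, 155.2, 61.5, 47.5] n 1631 med [ 514.  -128.     2.8] ctr [ 495.3 -138.2] wh [142.9 116.5] ang 83.7 z5/95 [-1.2 19.5]
card 0.48 rect [241.1, 176.4, 14.7, 12.3] n 158 med [495.7 125.2   8.3] ctr [494.5 126.3] wh [31.5 34.2] ang 62.3 z5/95 [ 4.6 12.5]
```

```bash
python3 -m creep '[[0.02,-0.04,0,0],[0.02,-0.04,0,0],[0.02,-0.04,0,0],[0.02,-0.04,0,0],[0.02,-0.04,0,0],[0,0,0,0],[0,0,0.04,0],[0,0,0.04,0],[0,0,0.04,0],[0,0,0,0],[0,0,0,0]]' 0
python3 - <<'E'
from h import *
f=viewer.grab_frame("wrist"); look(f,"bearing_ring");look(f,"bolt"); print(sense()['ee_pos'])
cv2.imwrite('pics/w2.png',f['pixels'][:,:,::-1])
f=viewer.grab_frame("top"); look(f,"bolt");look(f,"cell")
E
```

```text
time: 16.8
ee_pos: [529.0, 26.4, 69.3]
eef_rot: [[1.0, -0.002, -0.001], [-0.002, -1.0, -0.0], [-0.001, 0.0, -1.0]]
force: [0.7, 0.5, 0.6]
width: 0.499
grip_force: 0.0
bearing_ring 0.67 rect [243.1, 194.4, 26.8, 28.7] n 643 med [530.4  27.    7.5] ctr [529.9  26.6] wh [21.4 21.9] ang 22.8 z5/95 [4.2 8.8]
bolt 0.79 rect [266.6, 303.9, 33.6, 26.9] n 391 med [436.7   4.5   9.8] ctr [434.8   3.1] wh [39.7 11.6] ang 37.4 z5/95 [ 5.9 15. ]
[530.48615767  26.53114356  71.06968428]
cell 0.69 rect [204.5, 179.1, 7.5, 16.7] n 87 med [489.5 225.7  13.1] ctr [487.  225.3] wh [13.3 41.7] ang 88.5 z5/95 [ 8.4 17.3]
```

View pics/w2.png

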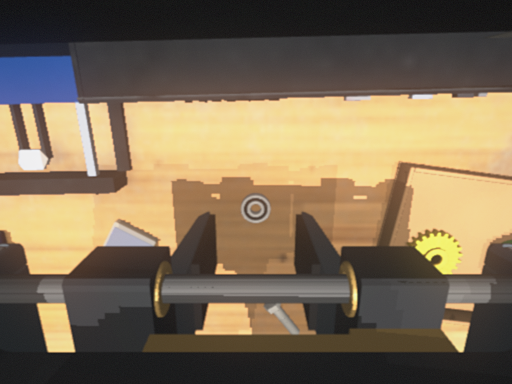

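The bearing (256,208) is centred between the fingers. The bolt's head is at (273,308) and its shank runs to (297,330).

```bash
python3 -m creep '[[0,0,0.03,0],[0,0,0.018,0],[0,0,0.01,0],[0,0,0,0],[0,0,0,0]]' 0
python3 -m creep '[[0,0,0,0],[0,0,0,0],[0,0,0,0],[0,0,0,0],[0,0,0,0],[0,0,0,0],[0,0,0,0],[0,0,-0.02,0],[0,0,-0.03,0],[0,0,-0.04,0],[0,0,0,0],[0,0,0,0]]' -1 15
```

```text
time: 17.6
ee_pos: [529.7, 26.7, 11.7]
eef_rot: [[1.0, -0.002, 0.001], [-0.002, -1.0, 0.0], [0.001, -0.0, -1.0]]
force: [-0.1, -0.6, -0.4]
width: 0.501
grip_force: 0.0
time: 18.8
ee_pos: [529.5, 26.7, 101.5]
eef_rot: [[1.0, -0.002, 0.002], [-0.002, -1.0, 0.0], [0.002, -0.0, -1.0]]
force: [-0.0, -0.1, -0.8]
width: 0.229
grip_force: 15.0
```

```bash
python3 -m creep '[[-0.014,-0.044,0,0],[-0.014,-0.044,0,0],[-0.014,-0.044,0,0],[-0.014,-0.044,0,0],[-0.014,-0.044,0,0],[-0.014,-0.044,0,0],[-0.014,-0.044,0,0],[-0.012,-0.043,0,0],[0,0,0,0],[0,0,0,0]]'
python3 - <<'E'
from h import *
f=viewer.grab_frame("wrist"); look(f,"blue_bin");look(f,"red_bin");look(f,"cell"); print(sense()['ee_pos'])
cv2.imwrite('pics/w3.png',f['pixels'][:,:,::-1])
E
```

```text
time: 19.8
ee_pos: [418.9, 377.9, 99.4]
eef_rot: [[1.0, -0.001, -0.002], [-0.001, -1.0, -0.002], [-0.002, 0.002, -1.0]]
force: [0.4, -0.4, -0.5]
width: 0.221
grip_force: 15.0
blue_bin 0.58 rect [203.4, 126.5, 185.4, 138.2] n 18177 med [432.1 344.4   4.2] ctr [410.8 348. ] wh [148.8 125.2] ang 86.0 z5/95 [ 2.9 31.1]
red_bin 0.66 rect [212.5, 3.1, 163.6, 30.0] n 2771 med [554.8 371.4  21. ] ctr [555.7 349.3] wh [ 20.5 111.9] ang 1.3 z5/95 [ 3.3 31.8]
cell 0.78 rect [441.5, 82.1, 30.9, 66.5] n 1462 med [486.8 228.4  14. ] ctr [485.4 225.9] wh [50.7 14.9] ang 2.2 z5/95 [ 7.8 16. ]
[420.09383046 376.64675383 100.36937998]
```

View pics/w3.png

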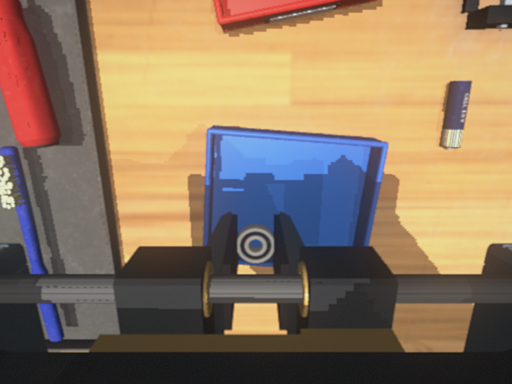

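The bearing (256,244) is held and hangs inside the blue bin, whose floor runs from about u=222 to 370. The cell is at (455,115).

```bash
python3 -m creep '[[0,0,0.03,0],[0,0,0.03,0],[0,0,0.016,0],[0,0,0.008,0],[0,0,0,0],[0,0,0,0]]'
python3 -m creep '[[0,0,0,0],[0,0,0,0],[0,0,0,0],[0,0,0,0],[0,0,-0.02,0],[0,0,-0.03,0],[0,0,-0.03,0],[0,0,0,0],[0,0,0,0]]' -0.35
python3 -m creep '[[0.022,0.05,0,0],[0.022,0.05,0,0],[0.022,0.05,0,0],[0,0,0,-2.2],[0,0,0,0],[0,0,0,0]]' -0.2
```

```text
time: 20.6
ee_pos: [420.5, 378.2, 17.7]
eef_rot: [[1.0, -0.003, 0.001], [-0.003, -1.0, 0.001], [0.001, -0.001, -1.0]]
force: [0.1, 0.6, -0.9]
width: 0.225
grip_force: 15.0
time: 21.5
ee_pos: [420.2, 378.1, 97.4]
eef_rot: [[1.0, -0.002, 0.001], [-0.002, -1.0, 0.001], [0.001, -0.001, -1.0]]
force: [-0.3, 0.3, -1.3]
width: 0.325
grip_force: 0.0
time: 22.1
ee_pos: [479.5, 240.6, 96.1]
eef_rot: [[0.999, 0.035, -0.001], [0.035, -0.999, -0.0], [-0.001, 0.0, -1.0]]
force: [-0.0, 0.3, 1.0]
width: 0.402
grip_force: 0.0
```

```bash
python3 -m creep '[[0.0055,0.015,0,0],[0,0,0.03,0],[0,0,0.025,0],[0,0,0,0],[0,0,0,0]]'
python3 - <<'E'
from h import *
f=viewer.grab_frame("wrist"); look(f,"cell"); print(sense()['ee_pos'])
f=viewer.grab_frame("top"); look(f,"bearing_ring"); look(f,"blue_bin")
E
```

```text
time: 22.6
ee_pos: [485.9, 225.8, 42.0]
eef_rot: [[0.999, 0.036, -0.001], [0.036, -0.999, -0.0], [-0.001, 0.0, -1.0]]
force: [0.8, 0.2, -0.4]
width: 0.4
grip_force: 0.0
cell 0.8 rect [246.6, 192.7, 21.6, 72.0] n 1621 med [488.4 225.2  14.4] ctr [486.2 225.1] wh [49.8 14.3] ang 0.7 z5/95 [ 9.7 16.1]
[486.72824992 226.09543176  43.04193097]
bearing_ring 0.55 rect [131.0, 123.1, 49.9, 46.0] n 1714 med [600.3 358.7   4.2] ctr [601.3 358.5] wh [103.3 121.2] ang 10.1 z5/95 [-0.8 30.6]
bearing_ring 0.48 rect [146.8, 212.1, 5.0, 5.0] n 42 med [420.  379.8   9. ] ctr [419.5 379.2] wh [16.2 17.1] ang 31.5 z5/95 [ 0.1 14. ]
```

```bash
python3 -m creep '[[0,0,0.02,0],[0,0,0.01,0],[0,0,0,0],[0,0,0,0]]'
python3 -m creep '[[0,0,0,0],[0,0,0,0],[0,0,0,0],[0,0,0,0],[0,0,0,0],[0,0,0,0],[0,0,-0.02,0],[0,0,-0.04,0],[0,0,-0.04,0],[0,0,0,0],[0,0,0,0]]' -1 15
python3 -m creep '[[0.03,-0.0315,0,0],[0.03,-0.0315,0,0],[0.03,-0.0315,0,0],[0.029,-0.0315,0,0],[0,0,0,0],[0,0,0,0]]'
python3 - <<'E'
from h import *
f=viewer.grab_frame("wrist"); look(f,"cell");look(f,"red_bin"); print(sense()['ee_pos'])
E
```

```text
time: 23.25
ee_pos: [486.1, 225.7, 12.0]
eef_rot: [[0.999, 0.036, -0.0], [0.036, -0.999, -0.0], [-0.0, 0.0, -1.0]]
force: [1.0, 0.5, -0.4]
width: 0.403
grip_force: 0.0
time: 24.35
ee_pos: [486.5, 225.9, 112.6]
eef_rot: [[0.999, 0.036, 0.002], [0.036, -0.999, 0.001], [0.002, -0.001, -1.0]]
force: [0.1, -0.2, -0.6]
width: 0.16
grip_force: 15.0
time: 24.95
ee_pos: [599.6, 355.7, 109.6]
eef_rot: [[0.999, 0.036, -0.003], [0.036, -0.999, -0.001], [-0.003, 0.001, -1.0]]
force: [0.0, -0.3, -0.7]
width: 0.156
grip_force: 15.0
cell 0.61 rect [244.9, 203.3, 23.6, 72.5] n 1804 med [606.5 356.4 111.9] ctr [604. 356.] wh [40.5 14.4] ang 1.6 z5/95 [106.5 113.6]
red_bin 0.73 rect [174.5, 132.0, 157.9, 115.1] n 12818 med [609.5 352.    4.3] ctr [601.1 356.6] wh [ 92.5 125.6] ang 9.3 z5/95 [ 2.9 31.1]
[599.33224938 354.8383987  110.88104289]
```

```bash
python3 -m creep '[[0,0,0.04,0],[0,0,0.03,0],[0,0,0.017,0],[0,0,0.008,0],[0,0,0,0],[0,0,0,0]]'
python3 -m creep '[[0,0,0,0],[0,0,0,0],[0,0,0,0],[0,0,0,0],[0,0,-0.02,0],[0,0,-0.04,0],[0,0,-0.04,0],[0,0,0,0],[0,0,0,0]]' -0.4
python3 -m creep '[[-0.022,0.043,0,0],[-0.022,0.043,0,0],[-0.022,0.043,0,0],[-0.022,0.043,0,0],[-0.022,0.043,0,0],[-0.022,0.043,0,0],[-0.022,0.043,0,0],[-0.022,0.043,0,0],[0,0,0,0]]' -0.4
python3 -m creep '[[0,0,0,-8.5],[0,0,0,-8.5],[0,0,0,-8.5],[0,0,0,-8.5],[0,0,0,-1],[0,0,0,0],[0,0,0,0]]'
python3 - <<'E'
from h import *
f=viewer.grab_frame("wrist"); look(f,"bolt"); print(sense()['ee_pos'],np.round(sense()['eef_rot'],3))
cv2.imwrite('pics/w4.png',f['pixels'][:,:,::-1])
f=viewer.grab_frame("top"); look(f,"cell"); look(f,"red_bin"); look(f,"bolt")
E
```

```text
time: 25.7
ee_pos: [601.1, 356.2, 18.1]
eef_rot: [[0.999, 0.036, 0.001], [0.036, -0.999, 0.001], [0.001, -0.001, -1.0]]
force: [0.9, -0.3, -0.3]
width: 0.154
grip_force: 15.0
time: 26.6
ee_pos: [601.2, 356.3, 119.2]
eef_rot: [[0.999, 0.036, 0.003], [0.036, -0.999, 0.001], [0.003, -0.001, -1.0]]
force: [0.5, -1.2, -0.9]
width: 0.299
grip_force: 0.0
time: 27.5
ee_pos: [433.7, 2.6, 116.0]
eef_rot: [[0.999, 0.032, -0.003], [0.032, -0.999, -0.0], [-0.003, 0.0, -1.0]]
force: [0.9, 0.3, -0.3]
width: 0.299
grip_force: 0.0
time: 28.2
ee_pos: [436.9, 6.0, 116.8]
eef_rot: [[0.8, 0.6, -0.0], [0.6, -0.8, 0.0], [-0.0, -0.0, -1.0]]
force: [0.9, 0.8, 0.9]
width: 0.302
grip_force: 0.0
bolt 0.75 rect [250.6, 169.7, 14.1, 45.1] n 375 med [440.4   7.8  10.3] ctr [435.6   3.6] wh [37.7 12.9] ang 36.7 z5/95 [ 6.8 15.1]
[436.89437956   5.90038316 116.82815733] [[ 0.799  0.601 -0.   ]
 [ 0.601 -0.799  0.   ]
 [-0.    -0.    -1.   ]]
red_bin 0.97 rect [130.0, 121.3, 53.4, 47.9] n 1652 med [600.  357.7   4.4] ctr [601. 359.] wh [102.7 122.1] ang 9.8 z5/95 [-0.8 31. ]
```

View pics/w4.png

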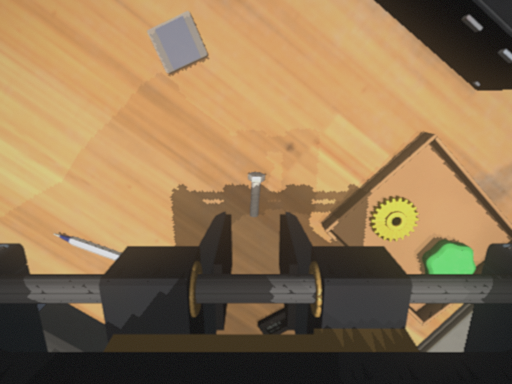

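The bolt is aligned with the tool, with its head at (257,176) and tail at (254,214). Gear and knob lie flat in the tray.

```bash
python3 -m creep '[[-0.006,0.001,0.03,0],[0,0,0.03,0],[0,0,0.025,0],[0,0,0.013,0],[0,0,0.006,0],[0,0,0,0],[0,0,0,0]]'
python3 -m creep '[[0,0,0,0],[0,0,0,0],[0,0,0,0],[0,0,0,0],[0,0,0,0],[0,0,0,0],[0,0,-0.02,0],[0,0,-0.04,0],[0,0,-0.04,0],[0,0,0,0],[0,0,0,0]]' -1 20
```

```text
time: 29.2
ee_pos: [433.2, 1.4, 13.5]
eef_rot: [[0.798, 0.603, 0.001], [0.603, -0.798, -0.0], [0.001, 0.0, -1.0]]
force: [0.1, 0.2, 0.2]
width: 0.302
grip_force: 0.0
time: 30.3
ee_pos: [433.1, 1.4, 113.5]
eef_rot: [[0.798, 0.603, 0.002], [0.603, -0.798, -0.0], [0.001, 0.001, -1.0]]
force: [-0.1, 0.0, -0.9]
width: 0.078
grip_force: 20.0
```

```bash
python3 -m creep '[[0,0,0,8.5],[0,0,0,8.5],[0,0,0,8.5],[0,0,0,8.5],[0,0,0,3],[0,0,0,0],[0,0,0,0]]'
python3 -m creep '[[-0.002,-0.04,0,0],[-0.002,-0.04,0,0],[-0.002,-0.04,0,0],[-0.002,-0.04,0,0],[-0.002,-0.04,0,0],[-0.002,-0.04,0,0],[-0.002,-0.04,0,0],[-0.002,-0.04,0,0],[0,0,0,0],[0,0,0,0]]'
python3 - <<'E'
from h import *
f=viewer.grab_frame("wrist"); look(f,"bolt"); look(f,"bearing_ring");look(f,"blue_bin");print(sense()['ee_pos'])
cv2.imwrite('pics/w5.png',f['pixels'][:,:,::-1])
E
```

```text
time: 31.0
ee_pos: [432.1, 1.4, 112.0]
eef_rot: [[1.0, 0.003, -0.002], [0.003, -1.0, 0.0], [-0.002, -0.0, -1.0]]
force: [0.7, -0.2, -0.4]
width: 0.083
grip_force: 20.0
time: 32.0
ee_pos: [415.9, 321.6, 112.2]
eef_rot: [[1.0, 0.004, -0.001], [0.004, -1.0, -0.001], [-0.001, 0.001, -1.0]]
force: [-0.3, -0.5, -0.6]
width: 0.08
grip_force: 20.0
bolt 0.97 rect [242.2, 201.4, 28.1, 70.3] n 1093 med [424.9 322.  108.7] ctr [418.8 321.9] wh [40.8 13.8] ang 0.3 z5/95 [104.8 113.9]
bearing_ring 0.61 rect [177.9, 174.7, 25.1, 25.5] n 516 med [421.5 378.3  10.6] ctr [421.1 378.5] wh [21.1 21.7] ang 85.1 z5/95 [ 4.7 11.9]
blue_bin 0.69 rect [134.9, 120.5, 172.7, 132.7] n 17432 med [429.7 361.7   4.3] ctr [412.2 349.5] wh [138.2 123.9] ang 86.7 z5/95 [ 3.  31.1]
[416.37214082 320.32545486 112.68214817]
```

View pics/w5.png

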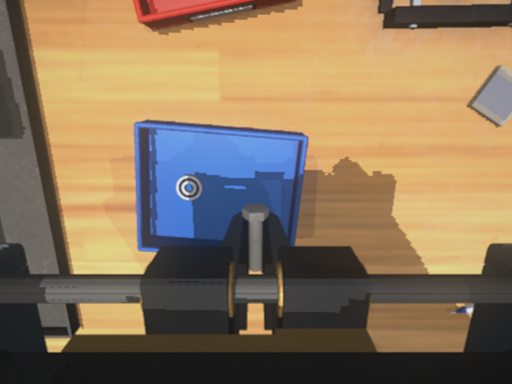

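Bolt (256,240) is held, level, over the bin; the bearing lies flat at (188,187).

```bash
python3 -m creep '[[0,-0.004,0.04,0],[0,0,0.03,0],[0,0,0.017,0],[0,0,0.008,0],[0,0,0,0],[0,0,0,0]]'
python3 -m creep '[[0,0,0,0],[0,0,0,0],[0,0,0,0],[0,0,0,0],[0,0,-0.02,0],[0,0,-0.04,0],[0,0,-0.05,0],[0,0.02,-0.05,0],[0,0.05,-0.05,0],[0,0.05,-0.02,0],[0,0,0,0],[0,0,0,0]]' -0.5
python3 - <<'E'
from h import *
f=viewer.grab_frame("top"); 
for n in ALL+["carton","blue_bin","red_bin"]: look(f,n)
w=viewer.grab_frame("wrist")
for n in["bolt","bearing_ring","cell"]: look(w,n)
a=cv2.resize(f['pixels'][120:280,115:395,::-1],(784,448),interpolation=cv2.INTER_CUBIC)
cv2.imwrite('pics/end.png',a)
E
```

```text
time: 32.8
ee_pos: [417.0, 325.3, 18.7]
eef_rot: [[1.0, 0.001, 0.001], [0.001, -1.0, 0.0], [0.001, -0.0, -1.0]]
force: [-0.1, -0.5, -0.1]
width: 0.079
grip_force: 20.0
time: 34.0
ee_pos: [416.8, 224.6, 228.9]
eef_rot: [[1.0, -0.001, 0.001], [-0.001, -1.0, 0.001], [0.001, -0.001, -1.0]]
force: [-0.1, -0.0, -0.5]
width: 0.254
grip_force: 0.0
gear 0.48 rect [326.9, 174.1, 16.4, 16.1] n 203 med [ 488.7 -108.6   10.9] ctr [ 489.7 -108.1] wh [40.1 38.2] ang 7.1 z5/95 [ 4.1 15.1]
knob 0.65 rect [358.6, 175.9, 13.6, 14.7] n 188 med [ 486.9 -172.    23.2] ctr [ 487.2 -173.1] wh [39.6 38. ] ang 68.7 z5/95 [19.4 26.7]
bearing_ring 0.17 rect [356.3, 175.7, 17.0, 11.3] n 235 med [ 488.8 -172.9   23.1] ctr [ 489.3 -173.9] wh [39.9 41.9] ang 87.1 z5/95 [ 4.  26.6]
card 0.68 rect [241.9, 174.9, 13.6, 13.2] n 165 med [495.9 125.2   8.6] ctr [495.2 125.4] wh [32.6 33.9] ang 61.7 z5/95 [ 4.7 11.6]
carton 0.66 rect [319.1, 151.4, 63.5, 55.7] n 2195 med [ 500.6 -140.4    3.2] ctr [ 496.7 -142.4] wh [149.2 123.9] ang 82.3 z5/95 [-1.6 19.9]
blue_bin 0.6 rect [132.9, 193.1, 28.9, 40.7] n 372 med [446.7 410.3  10.7] ctr [437.3 389.1] wh [ 84.1 129.7] ang 43.7 z5/95 [ 0.4 32.4]
red_bin 0.91 rect [130.5, 123.1, 50.7, 42.3] n 1621 med [599.  356.9   4.4] ctr [596.8 359.2] wh [ 95.4 121.4] ang 10.7 z5/95 [-0.7 30.8]
bolt 0.74 rect [167.7, 142.7, 8.3, 34.4] n 228 med [424.6 325.1  13.2] ctr [420.8 327.6] wh [12.8 39.5] ang 82.9 z5/95 [10.  18.1]
bearing_ring 0.6 rect [118.3, 150.9, 19.9, 19.9] n 262 med [421.4 377.7  10.7] ctr [420.9 378.3] wh [20.3 21.2] ang 25.8 z5/95 [ 5.  12.1]
cell 0.51 rect [125.5, 2.2, 15.2, 15.2] n 224 med [583.3 353.9  17.7] ctr [582.8 354.7] wh [15.4 13.3] ang 4.7 z5/95 [13.4 19.4]
```

View pics/end.png

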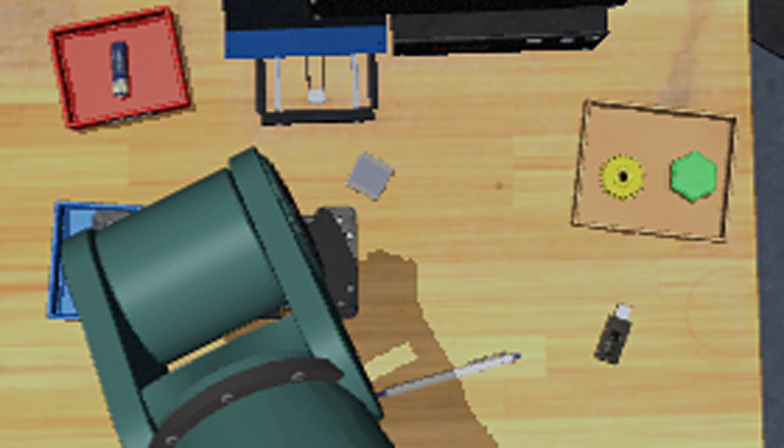

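The end view shows gear (622,176) and knob (693,177) in the tray, the cell (120,68) in the red bin and the card (370,176) unmoved. The wrist camera puts bolt and bearing on the blue bin's floor, 50 mm apart.

```bash
python3 -c "
from workcell import workorder
print(workorder.hand_in())"
```

```text
the job is handed in; nothing more can be done
None
```

I handed the job in at about 34 s of the 128 s allowed: the gear and knob are in the cardboard tray, the bolt and bearing in the blue bin, and the battery in the red bin, all lying flat and released; the memory card, tray and red bin had not shifted in the last images, but the arm hid most of the blue bin in that last view, and the hand-in gave no verdict.

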